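# Kettle poised over the coffee dripper

## Task

Get ready to brew: gently lower the kettle's open lid until it is fully shut while the kettle stands on the hob, then pick the kettle up by its handle and carry it level over the things on the worktop to the coffee dripper standing on its mug. Finish still holding the kettle in the air, level and still, with the tip of its spout over the middle of the dripper and a finger's breadth (1 to 2 cm) above its rim, ready to pour; do not touch the dripper or mug, and leave everything else where it stands.

Things in the scene. Friction and masses are not known exactly. Their poses are not given: they have to be found in the camera images.
- kettle: Steel gooseneck kettle, about 0.5 kg, loose on one of the hob's grates. Origin: centre of its underside; z up, +x to the spout, -x to the black handle. Round body 144 mm across at the base, 96 at the rim, which is 112 mm up. Thin curved spout (14 mm thick) reaches 181 mm along +x, handle 150 mm along -x. Centre of mass near its axis, so grip the handle firmly (40 to 60 N) or the spout sinks
- handle (a point): inside the middle of the handle's top bar: 92 mm behind the kettle's axis (its -x), 115 mm above its underside; axes as the kettle's. The bar is level, black, 18 mm wide (along y), 22 mm tall, runs from 60 to 140 mm behind the axis, free at both sides, above and below; grip it with the fingers closing across it. At its far end the handle turns down to 48 mm above the underside
- spout_tip (a point): lowest point of the spout's open end: 176 mm ahead of the kettle's axis (kettle +x), 103 mm above its underside; axes as the kettle's. The spout rises beside the body and arches over at the top: below 80 mm above the underside it keeps within 96 mm of the axis
- kettle_lid (a joint): angle of the kettle's flip lid: 0 rad fully shut (flat on the rim), growing as it opens; about 1.57 stands upright; opens up to 1.8. The hinge is stiff (0.055 N m) so that the lid stays at any angle and must be pushed all the way down
- lid_hinge (a point): point on the lid's hinge axis, which is level and parallel to the kettle's y axis: 49 mm behind the kettle's axis (towards the handle), 115.5 mm above its underside; axes as the kettle's
- lid_tab (a point): upper face of the black thumb tab (24 mm wide) at the lid's free edge, 108 mm from the hinge; axes: x from hinge to tab, z out of the upper face. The lid is a steel disc 96 mm across, 6 mm thick plus a 3 mm dome on its upper face, its middle 49 mm from the hinge. Shut, its upper face is 119 mm above the kettle's underside; open, that face looks towards the handle
- dripper: white ceramic cone coffee dripper, loose, standing on the mug's rim: open round mouth 116 mm across, 82 mm tall, flat flange 112 mm across at the bottom, small loop handle on its +y side that reaches 83 mm from its axis. Origin: centre of the flange's underside, z up
- dripper_rim (a point): centre of the dripper's open mouth, level with its rim, 82 mm above the dripper's origin (187 mm above the worktop)
- mug: tall white mug under the dripper, 86 mm across, 105 mm tall, handle on its +y side; origin: centre of its underside, z up
- hob: fixed gas hob, steel tray 510 mm (x) by 300 mm (y), with two burners and black cast grates at 90 mm nearer the robot (-x) and 130 mm farther (+x) than its origin; grate tops 46 mm above the worktop; two knobs at the edge near the robot. Origin: centre of its underside
- saucepan: aluminium saucepan, 150 mm across, 75 mm tall, black handle on its -y side that reaches 220 mm from its axis; stands on the other grate; leave alone; origin: centre of underside
- spice_jar1: amber spice jar with black cap, 48 mm across, 84 mm tall, standing between hob and dripper; leave alone; origin: centre of underside
- spice_jar2: brown-red spice jar with black cap, 48 mm across, 84 mm tall, standing between hob and dripper; leave alone; origin: centre of underside
- salt_cellar: white salt cellar with wooden lid, 74 mm across, 66 mm tall, between hob and dripper; leave alone; origin: centre of underside
- pepper_mill: small dark wooden pepper mill, 52 mm across, 88 mm tall, between hob and dripper; leave alone; origin: centre of underside
- espresso_cup: small blue cup, 64 mm across, 58 mm tall, beyond the dripper; leave alone; origin: centre of underside
- canister: steel canister with clip, 98 mm across, 123 mm tall, beyond the dripper; leave alone; origin: centre of underside
Not all that is in view belongs to the job. Leave any green look-alike of the mug alone. What is shaped like the dripper but orange is not meant.

How it is judged (in metres and radians):
On the way, in this order (a step that is already met when the one before it is completed fails the run):
1. the lid is fully shut while the kettle still stands on its grate (value of joint kettle_lid below 0.07 rad and distance of kettle from where it was at the start of the episode below 0.05 m and contact force between kettle and hob above 0.5 N), for 0.2 s.
2. the kettle is off the hob, held by its handle (tool point within 70 mm of the handle point), its lid shut (height (world z) of kettle above 0.07 m and contact force between kettle and hob below 0.05 N and contact force between the fingers and kettle above 1 N and value of joint kettle_lid below 0.1 rad and distance between the grasp point and handle below 0.07 m), for 0.2 s.
At the end, for the whole second after the job is handed in: Fingers hold the kettle by its handle, still, in the air, touching nothing else: spout tip within 20 mm horizontally of the middle of the dripper's mouth and 3 to 35 mm above its rim, kettle within 10 degrees of level, lid shut (under 0.1 rad), dripper still straight on its mug (horizontal distance between spout_tip and dripper_rim below 0.02 m and z of spout_tip in the frame of dripper_rim between 0.003 and 0.035 m and angle between kettle's own z axis and vertical below 0.17 rad and value of joint kettle_lid below 0.1 rad and linear speed of kettle below 0.03 m/s and contact force between the fingers and kettle above 1 N and contact force between kettle and dripper below 0.05 N and contact force between kettle and mug below 0.05 N and contact force between kettle and hob below 0.05 N and contact force between kettle and saucepan below 0.05 N and contact force between kettle and spice_jar1 below 0.05 N and contact force between kettle and spice_jar2 below 0.05 N and contact force between kettle and salt_cellar below 0.05 N and contact force between kettle and pepper_mill below 0.05 N and contact force between kettle and espresso_cup below 0.05 N and contact force between kettle and canister below 0.05 N and horizontal distance between dripper and mug below 0.012 m and height (world z) of dripper above 0.1 m and angle between dripper's own z axis and vertical below 0.08 rad and distance between the grasp point and handle below 0.07 m); the arm keeps its last pose, push and grip.
It fails at once if the lid is slammed (closing faster than 4 rad/s) (velocity of joint kettle_lid below -4 rad/s).
It fails at once if the kettle is tipped by more than 20 degrees (angle between kettle's own z axis and vertical above 0.35 rad).
It fails at once if the kettle touches the dripper or the mug (contact force between kettle and dripper above 0.5 N or contact force between kettle and mug above 0.5 N).
It fails at once if the dripper or mug is moved by more than 10 mm (distance of any of dripper, mug from where it was at the start of the episode above 0.01 m).
It fails at once if another thing is moved by more than 15 mm or tipped (distance of any of saucepan, spice_jar1, spice_jar2, salt_cellar, pepper_mill, espresso_cup, canister from where it was at the start of the episode above 0.015 m or angle between any of saucepan, spice_jar1, spice_jar2, salt_cellar, pepper_mill, espresso_cup, canister's own z axis and vertical above 0.3 rad).
It also fails if it takes over 64 s, if anything falls off the work surface, if the arm or the gripper's body presses on something with over 40 N, if the wrist force passes 120 N, or if a joint passes its speed limit or range.

## Robot

A 6-joint arm with a two-finger parallel gripper is mounted at the origin on the work surface. World frame = base frame: x ahead of the robot, y to its left, z up, the work surface at z = 0. Lengths are in m, angles in degrees, forces in N, time in s.
With the tool pointing down it reaches from about 0.35 to 0.875 m from the base axis. Payload 4.2 kg.
Tool frame: the origin (TCP) lies between the finger pads, 19 mm behind the fingertips; this is the grasp point; z points along the fingers, y is the direction in which the jaws open and shut (so a half turn about z gives the same grasp; the last joint's range is limited). The gripper opens to 87 mm and grips with 3 to 60 N. Pads are 19 mm wide; open, the fingers measure 117 mm over their backs; the gripper's body (75 mm by 190 mm) begins 51 mm behind the grasp point.
Start: joints at [87.239, 22.042, 0.453, 0, -68.411, -14.817], TCP at [0.189, 0.596, 0.241] pointing down, gripper open.
Joint ranges: [-179.83, 179.83], [-69.29, 118.12], [-61.27, 80.66], [-181.25, 117.63], [-171.15, -9.14], [-177.46, 177.46]. Speed limits (degrees/s): [159.86, 159.86, 180, 180, 180, 180].

## Interface

Orientations are given as a 3x3 rotation matrix whose columns are the frame's x, y, z axes.
In Python, from station import r, vision, finish_job gives the robot as it stands.
- The arm moves only by the shell command python3 -m jog 'ROWS'. ROWS is a JSON object of lists of equal length, an entry for each row: "rot": the turn, a rotation vector about the world's x, y, z in degrees, a list of three; "delta_pos": the shift along the world's x, y, z in mm, a list of three; "grip": the opening in per cent of the stroke, from 0 (shut) to 100 (fully open). A call has 1 to 10 rows; each row shifts and turns the commanded pose from where the row before left it; what a row does not reach is not made up. A row lasts 1/12 s, in which the tool goes at most 41.7 mm and 7.16 degrees, less where a joint would pass 70% of its speed; a pose out of reach is approached as far as the arm can. A call with a gripper value outside its range is refused whole. The fingers move at their own pace and stop on an object; the grip force is fixed at half the most. Time passes only in rows, so rows that do not move let the fingers close. It gives the time, the measured TCP pose, the force and the opening at its end, in the units of the state.
- r.sense(): the state, without advancing time (a new reading comes with each control period).
- vision.capture(name): name is "scene" or "top"; returns a dict with "frame" (384x512x3 uint8, red, green, blue), "K" (3x3 intrinsics, pixels), "xyz" and "orientation" of the camera in the world. Camera axes: x right, y up, looking along -z (the intrinsics and any distortion apply to the point x, -y, -z); pixel columns grow to the right and rows downward; lengths in m; the calibration is good to about 2 mm. A picture is of the moment at which its call begins. There is no depth.
- finish_job(): hands the job in, once; it reports no verdict.
The state is a dict: "time_s": time; "joints": joint angles; "joint_velocities": joint speeds; "effort": joint torques, N m; "tcp_pos": TCP position; "ee_rot": TCP orientation; "wrist_force": force on the tool from outside, world axes, zero at the start; "moment": the same for the moment, N m; "gripper_width": opening from 0.0 (shut) to 1.0 (fully open).
Only numpy, scipy, OpenCV 4.12 (cv2) and the standard library are available. Lean on these libraries where they do the work, as an engineer would, in place of code of your own. Each camera call takes 0.05 s, during which the arm holds its last target. There are 200 camera calls.

## Working session

There is one attempt and no reset: what is moved stays moved. The work goes in short steps, Python scripts to look and compute and a shell command to move; the robot and the scene stay as the last step left them, time stands still between calls to the robot, and variables do not carry over. Pictures are saved under pics/ and viewed, about 8 in all and at most 12, crops included, and the job is handed in when it is done.

```bash
mkdir -p pics; cat > h.py <<'E'
from station import r, vision, finish_job
import numpy as np, cv2
def cap(n,f=None):
    c=vision.capture(n)
    if f: cv2.imwrite('pics/'+f,c['frame'][:,:,::-1])
    return c
def ray(c,u,v):
    d=np.linalg.inv(np.array(c['K']))@[u,v,1]; d=np.array([d[0],-d[1],-d[2]])
    return np.array(c['xyz']),np.array(c['orientation'])@d
def onz(c,u,v,z):
    o,d=ray(c,u,v); return o+d*(z-o[2])/d[2]
def proj(c,p):
    q=np.array(c['orientation']).T@(np.array(p)-c['xyz']); k=np.array(c['K'])@[q[0],-q[1],-q[2]]; return k[:2]/k[2]
def tri(c1,p1,c2,p2):
    o1,d1=ray(c1,*p1);o2,d2=ray(c2,*p2)
    s=np.linalg.lstsq(np.stack([d1,-d2],1),o2-o1,rcond=None)[0]
    a=o1+s[0]*d1;b=o2+s[1]*d2
    return (a+b)/2,np.linalg.norm(a-b)
E
python3 - <<'E'
from h import *
ims=[]
for n in('scene','top'):
    c=cap(n,n+'0.png'); print(n,c.keys(),np.round(c['K'],1).tolist(),np.round(c['xyz'],3),np.round(c['orientation'],3).tolist())
s=r.sense();print({k:np.round(v,3).tolist() for k,v in s.items()})
E
```

```text
scene dict_keys(['frame', 'K', 'xyz', 'orientation']) [[408.6, 0.0, 254.4], [0.0, 408.6, 197.2], [0.0, 0.0, 1.0]] [ 0.9   -0.35   1.021] [[0.761, -0.528, 0.377], [0.648, 0.63, -0.427], [-0.012, 0.569, 0.822]]
top dict_keys(['frame', 'K', 'xyz', 'orientation']) [[349.5, 0.0, 256.8], [0.0, 349.5, 192.7], [0.0, 0.0, 1.0]] [0.329 0.09  1.167] [[-0.0, 0.988, -0.153], [-1.0, -0.002, -0.008], [-0.008, 0.153, 0.988]]
{'time_s': 0.1, 'joints': [87.238, 22.087, 0.387, -0.025, -68.413, -14.817], 'joint_velocities': [0.031, 0.009, 0.225, 0.159, -0.063, -0.033], 'effort': [0.0, -39.169, 18.794, 4.232, 0.013, -0.0], 'tcp_pos': [0.189, 0.595, 0.24], 'ee_rot': [[0.953, -0.302, -0.0], [-0.302, -0.953, -0.002], [0.0, 0.002, -1.0]], 'wrist_force': [0.017, -0.025, 0.152], 'moment': [-0.028, -0.013, -0.004], 'gripper_width': 1.0}
```

View pics/scene0.png

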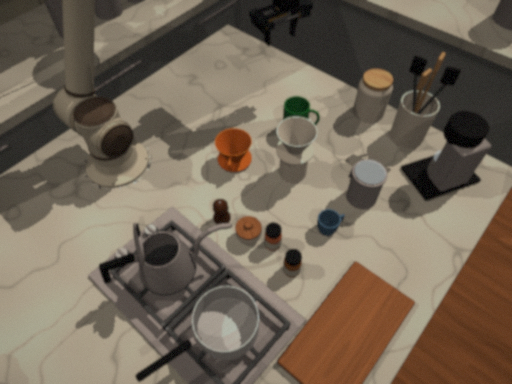

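View pics/top0.png

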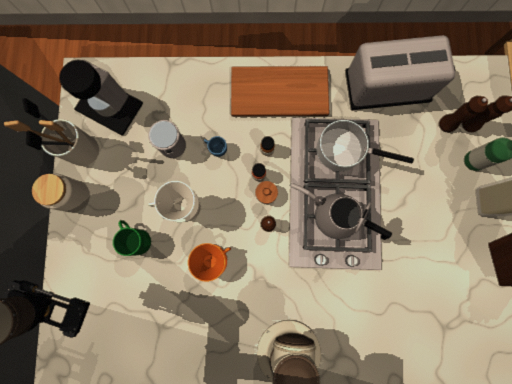

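The scene view shows the kettle at (165,265), with its lid up at (140,255), handle at (118,267) and spout tip near (228,225). In the top view, the kettle is at (345,215), the spout at (300,188) and the handle at (378,230).
Candidates in the top view: for the dripper, white cone (175,202) or orange cone (208,262); I choose the white one. The green mug at (130,238) is a look-alike. For the kettle, the saucepan at (345,143) has a black handle but no spout, so I choose (345,215). Next is one close crop to check.

```bash
python3 - <<'E'
from h import *
def crop(f,x,y,w,h,s):
    i=cv2.imread('pics/'+f)[y:y+h,x:x+w]; i=np.uint8(255*(i/255.)**.55)
    return cv2.resize(i,None,fx=s,fy=s,interpolation=cv2.INTER_CUBIC)
a=crop('scene0.png',95,205,150,110,5.2)[:,:780]
b=crop('top0.png',285,165,120,90,4)
a=cv2.resize(a,(400,293)); a=crop('scene0.png',95,200,140,110,2.85)
b=crop('top0.png',285,165,120,90,3.33)
c=crop('top0.png',140,170,100,75,4);d=crop('scene0.png',255,80,100,75,4)
W=400
def pad(i): 
    o=np.zeros((300,400,3),np.uint8); i=i[:300,:400]; o[:i.shape[0],:i.shape[1]]=i; return o
cv2.imwrite('pics/crop1.png',np.vstack([np.hstack([pad(a),pad(b)]),np.hstack([pad(d),pad(c)])]))
E
```

```text
(no output)
```

View pics/crop1.png

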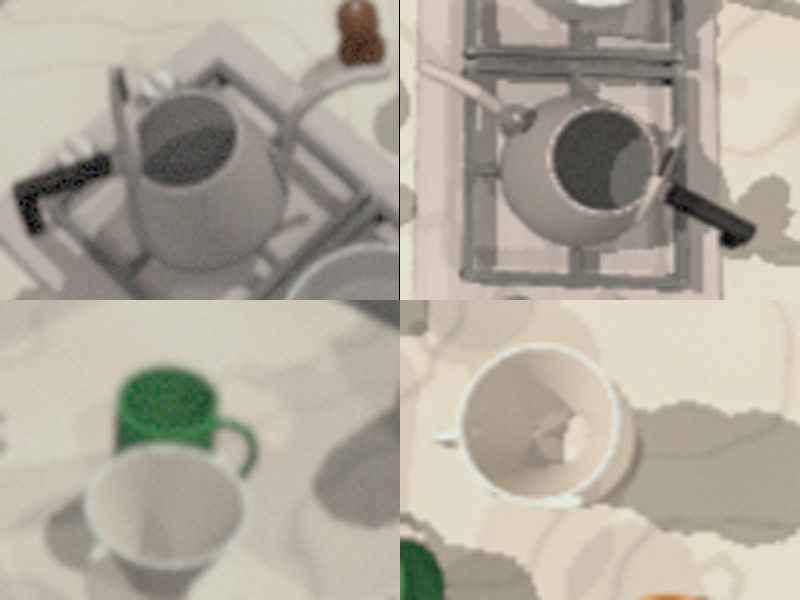

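The crop confirms the white cone with its loop handle, and a steel kettle with a gooseneck. The lid stands about upright at the handle side. In the top crop, the spout tip is at px (292,185), the rim centre at (346,212) and the handle end at (386,235).

```bash
python3 - <<'E'
from h import *
s,t=cap('scene'),cap('top')
for n,ps,pt,z in [('spouttip',(231,224.6),(292.2,185.4),.157),('rim',(160.6,249.1),(346,212.4),.158),('hend',(101.3,266.7),(386.5,234.7),.17),('drip',(296.5,131.3),(174.5,200.5),.187)]:
    p,e=tri(s,ps,t,pt); print(n,p.round(4),'gap',e.round(4),'top',onz(t,*pt,z)[:2].round(4),'scene',onz(s,*ps,z)[:2].round(4))
# ellipse/circle fits: dripper mouth in top by bright mask
R=onz(t,346,212.4,.158);S=onz(t,292.2,185.4,.157);H=onz(t,386.5,234.7,.172)
for a,b in((R,S),(H,S),(H,R)):
    d=b-a; print(np.linalg.norm(d[:2]),np.degrees(np.arctan2(d[1],d[0])))
# hob grate check: knobs/lid edge
print('lid top crops', onz(t,285+280/3.33,165+128/3.33,.158+.1), onz(t,285+240/3.33,165+220/3.33,.16))
# dark handle mask in top
f=t['frame'].astype(int); m=(f.max(2)<28).astype(np.uint8); m[:, :360]=0;m[:,400:]=0;m[:205]=0;m[250:]=0
n,l,st,ce=cv2.connectedComponentsWithStats(m)
for i in range(1,n):
  if st[i][4]>20:
    c=cv2.findContours((l==i).astype(np.uint8),0,2)[0][0]; rr=cv2.minAreaRect(c); print(st[i],ce[i],rr); print(onz(t,*ce[i],.172))
    bp=cv2.boxPoints(rr); print([onz(t,*q,.172)[:2].round(4) for q in bp])
E
```

```text
spouttip [ 0.5099 -0.0026  0.1553] gap 0.0087 top [ 0.5068 -0.0058] scene [5.133e-01 2.000e-04]
rim [ 0.4286 -0.1587  0.1557] gap 0.0043 top [ 0.4271 -0.1599] scene [ 0.4312 -0.1576]
hend [ 0.3618 -0.275   0.1581] gap 0.0047 top [ 0.3626 -0.2687] scene [ 0.3676 -0.2779]
drip [0.46   0.3328 0.1823] gap 0.002 top [0.4587 0.3309] scene [0.4629 0.3299]
0.17342151668826472 62.65285177337083
0.2991603867188315 61.174810909844
0.12587607636561945 59.13828703855118
lid top crops [ 0.44086577 -0.19623508  0.258     ] [ 0.37334576 -0.1889023   0.16      ]
[365 219  26  20 183] [377.43715847 229.2295082 ] ((376.8235168457031, 229.79409790039062), (27.954269409179688, 8.746427536010742), 30.963754653930664)
[ 0.37794814 -0.2432622   0.172     ]
[array([ 0.3861, -0.2018]), array([ 0.4073, -0.2155]), array([ 0.3667, -0.281 ]), array([ 0.3457, -0.2671])]
```

```bash
python3 -m jog '{"rot":[[0,0,-6.7],[0,0,-6.7],[0,0,-6.7],[0,0,-6.7],[0,0,-6.7],[0,0,-6.7],[0,0,-6.7],[0,0,-6.7],[0,0,-6.7],[0,0,-6.7]],"delta_pos":[[0,0,35],[0,0,35],[0,0,35],[0,0,35],[30,-28,0],[30,-28,0],[30,-28,0],[30,-28,0],[30,-28,0],[30,-28,0]],"grip":[0,0,0,0,0,0,0,0,0,0]}'
python3 -m jog '{"rot":[[0,0,-6.8],[0,0,-6.8],[0,0,-6.8],[0,0,-6.8],[0,0,-6.8],[0,0,0],[0,0,0],[0,0,0],[0,0,0],[0,0,0]],"delta_pos":[[30,-28,0],[30,-28,0],[-2,-35,0],[-2,-35,0],[-2,-35,0],[-2,-38,0],[-2,-38,0],[-2,-38,0],[-2,-38,0],[-2,-38,0]],"grip":[0,0,0,0,0,0,0,0,0,0]}'
python3 - <<'E'
from h import *
s=r.sense();print(s['tcp_pos'],np.round(s['ee_rot'],3),s['time_s'])
s_,t=cap('scene'),cap('top')
# lid tab estimate from first views
print(tri(s_,(136.4,223.9),t,(285+268/3.33,165+140/3.33)))
E
```

```text
time_s: 1.03
tcp_pos: [0.3697, 0.4261, 0.3813]
ee_rot: [[0.089, -0.996, -0.0], [-0.996, -0.089, 0.0], [-0.0, 0.0, -1.0]]
wrist_force: [0.8, 0.1, 0.0]
gripper_width: 0.328
time_s: 1.87
tcp_pos: [0.4119, 0.075, 0.3814]
ee_rot: [[-0.478, -0.878, 0.0], [-0.878, 0.478, 0.0], [-0.0, -0.0, -1.0]]
wrist_force: [0.3, -0.0, -0.6]
gripper_width: 0.008
[0.41192065 0.07501414 0.38135194] [[-0.478 -0.878  0.   ]
 [-0.878  0.478  0.   ]
 [-0.    -0.    -1.   ]] 1.8667
(array([ 0.4254235 , -0.17818533,  0.29472461]), np.float64(0.006877179115913541))
```

```bash
python3 -m jog '{"rot":[[0,0,0],[0,0,0],[0,0,0],[0,0,0],[0,0,0],[0,0,0],[0,0,0],[0,0,0],[0,0,0],[0,0,0]],"delta_pos":[[-4,-37,0],[-4,-37,0],[-4,-37,0],[-4,-37,0],[-4,-37,0],[-4,-37,0],[-4,-37,0],[-4,-37,0],[-3,-34,0],[0,0,0]],"grip":[0,0,0,0,0,0,0,0,0,0]}'
python3 -m jog '{"rot":[[0,0,0],[0,0,0],[0,0,0],[0,0,0],[0,0,0],[0,0,0]],"delta_pos":[[0,0,-30],[0,0,-30],[0,0,-30],[0,0,-20],[0,0,-12],[0,0,0]],"grip":[0,0,0,0,0,0]}'
python3 - <<'E'
from h import *
s,t=cap('scene'),cap('top')
g=lambda i:np.uint8(255*(i[:,:,::-1]/255.)**.55)
a=cv2.resize(g(s['frame'])[180:300,80:240],(400,300));b=cv2.resize(g(t['frame'])[150:255,275:415],(400,300))
cv2.imwrite('pics/c2.png',np.hstack([a,b]))
E
```

```text
time_s: 2.8
tcp_pos: [0.3772, -0.2571, 0.3804]
ee_rot: [[-0.484, -0.875, -0.002], [-0.875, 0.484, -0.0], [0.001, 0.002, -1.0]]
wrist_force: [1.1, -0.7, 0.3]
gripper_width: 0.008
time_s: 3.3
tcp_pos: [0.3763, -0.2519, 0.2562]
ee_rot: [[-0.478, -0.878, -0.006], [-0.878, 0.478, 0.003], [0.001, 0.007, -1.0]]
wrist_force: [-0.2, 0.2, -0.4]
gripper_width: 0.001
```

View pics/c2.png

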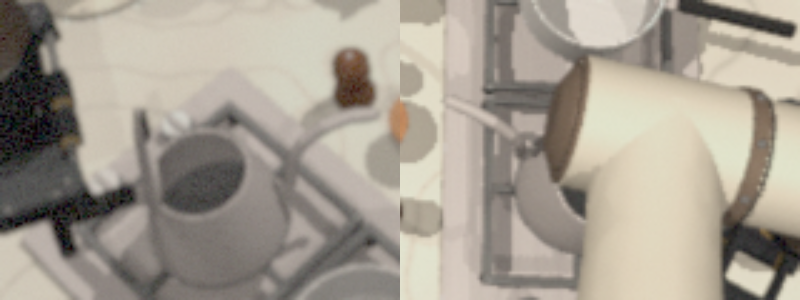

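The gripper stands behind the lid, at left in the scene crop, and the lid edge at crop (140–155, 110–235) is untouched. Next I push along the arc.

```bash
python3 -m jog '{"rot":[[0,0,0],[0,0,0],[0,0,0],[0,0,0],[0,0,0],[0,0,0],[0,0,0],[0,0,0],[0,0,0],[0,0,0]],"delta_pos":[[4.2,7.9,0],[4.2,7.9,0],[4.2,7.9,0],[4.2,7.9,0],[4.2,7.9,0],[4.5,8.4,-2],[4.5,8.4,-2],[4.5,8.4,-2],[4.5,8.4,-2],[0,0,0]],"grip":[0,0,0,0,0,0,0,0,0,0]}'
python3 -m jog '{"rot":[[0,0,0],[0,0,0],[0,0,0],[0,0,0],[0,0,0],[0,0,0],[0,0,0],[0,0,0]],"delta_pos":[[3.8,7,-5.5],[3.8,7,-5.5],[3,5.6,-7.5],[3,5.6,-7.5],[1.3,2.4,-5.9],[1.3,2.4,-5.9],[1.3,2.4,-5.9],[0,0,0]],"grip":[0,0,0,0,0,0,0,0]}'
python3 -m jog '{"rot":[[0,0,0],[0,0,0],[0,0,0],[0,0,0]],"delta_pos":[[0.5,1,-5],[0.5,1,-5],[0.5,1,-4],[0,0,0]],"grip":[0,0,0,0]}'
```

```text
time_s: 4.23
tcp_pos: [0.4172, -0.1788, 0.2506]
ee_rot: [[-0.477, -0.879, -0.001], [-0.879, 0.477, 0.0], [0.0, 0.001, -1.0]]
wrist_force: [-0.4, -0.4, -0.3]
gripper_width: 0.008
time_s: 4.9
tcp_pos: [0.4336, -0.1473, 0.206]
ee_rot: [[-0.478, -0.878, -0.003], [-0.878, 0.478, 0.0], [0.001, 0.003, -1.0]]
wrist_force: [0.3, -0.6, -0.3]
gripper_width: 0.01
time_s: 5.23
tcp_pos: [0.4353, -0.1446, 0.1927]
ee_rot: [[-0.479, -0.878, -0.001], [-0.878, 0.479, 0.0], [0.001, 0.001, -1.0]]
wrist_force: [-0.2, -0.9, 0.8]
gripper_width: 0.006
```

```bash
python3 -m jog '{"rot":[[0,0,0],[0,0,0],[0,0,0]],"delta_pos":[[0,0,-2],[0,0,-2],[0,0,0]],"grip":[0,0,0]}'
python3 -m jog '{"rot":[[0,0,0],[0,0,0],[0,0,0]],"delta_pos":[[0,0,-1.5],[0,0,-1.5],[0,0,0]],"grip":[0,0,0]}'
```

```text
time_s: 5.48
tcp_pos: [0.4356, -0.1447, 0.1893]
ee_rot: [[-0.478, -0.878, -0.0], [-0.878, 0.478, 0.0], [0.0, 0.0, -1.0]]
wrist_force: [-0.0, -0.3, -0.1]
gripper_width: 0.007
time_s: 5.73
tcp_pos: [0.4357, -0.1447, 0.1864]
ee_rot: [[-0.478, -0.878, -0.0], [-0.878, 0.478, 0.0], [0.0, 0.0, -1.0]]
wrist_force: [0.5, 0.9, 0.2]
gripper_width: 0.004
```

```bash
python3 -m jog '{"rot":[[0,0,0],[0,0,0],[0,0,0]],"delta_pos":[[0,0,-1],[0,0,-1],[0,0,0]],"grip":[0,0,0]}'
python3 - <<'E'
from h import *
s=cap('scene')
g=lambda i:np.uint8(255*(i[:,:,::-1]/255.)**.5)
cv2.imwrite('pics/c3.png',cv2.resize(g(s['frame'])[180:300,80:240],(640,480)))
E
```

```text
time_s: 5.98
tcp_pos: [0.4357, -0.1447, 0.1844]
ee_rot: [[-0.478, -0.878, -0.0], [-0.878, 0.478, 0.0], [0.0, 0.0, -1.0]]
wrist_force: [0.2, 0.7, -0.0]
gripper_width: 0.004
```

View pics/c3.png

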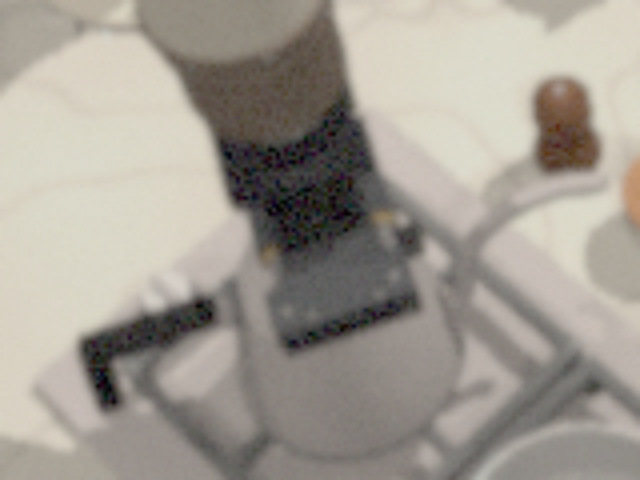

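The lid is no longer upright and the gripper sits on it. A dark tab shows at crop (408,235), but the gripper hides the rim. I'll press on until the force rises.

```bash
python3 -m jog '{"rot":[[0,0,0],[0,0,0],[0,0,0]],"delta_pos":[[0,0,-1],[0,0,-1],[0,0,0]],"grip":[0,0,0]}'
python3 -m jog '{"rot":[[0,0,0],[0,0,0],[0,0,0]],"delta_pos":[[0,0,-0.5],[0,0,-0.5],[0,0,0]],"grip":[0,0,0]}'
```

```text
time_s: 6.28
tcp_pos: [0.4358, -0.1448, 0.1835]
ee_rot: [[-0.478, -0.878, 0.0], [-0.878, 0.478, -0.0], [0.0, -0.0, -1.0]]
wrist_force: [-2.3, 0.9, 7.0]
gripper_width: 0.006
time_s: 6.53
tcp_pos: [0.4359, -0.1448, 0.1834]
ee_rot: [[-0.478, -0.879, 0.001], [-0.879, 0.478, -0.001], [0.0, -0.001, -1.0]]
wrist_force: [-4.2, 2.7, 11.3]
gripper_width: 0.004
```

Firm contact with the tip at z = 0.164, as expected for a shut lid (0.165). Lifting off and moving over the handle with the jaws open.

```bash
python3 -m jog '{"rot":[[0,0,0],[0,0,0],[0,0,0],[0,0,0],[0,0,0],[0,0,0],[0,0,0],[0,0,0]],"delta_pos":[[0,0,10],[0,0,25],[0,0,30],[-17,-31,0],[-17,-31,0],[-17,-33,0],[0,0,0],[0,0,0]],"grip":[0,0,0,100,100,100,100,100]}'
python3 - <<'E'
from h import *
s,t=cap('scene'),cap('top')
g=lambda i:np.uint8(255*(i[:,:,::-1]/255.)**.5)
a=cv2.resize(g(s['frame'])[195:315,80:240],(800,600))
cv2.imwrite('pics/c4.png',a)
print(proj(s,[.385,-.240,.172]),[(proj(s,[.385,-.240,.172])-[80,195])*5], (proj(s,[.4337,-.1505,.165])-[80,195])*5)
E
```

```text
time_s: 7.2
tcp_pos: [0.3837, -0.241, 0.2464]
ee_rot: [[-0.482, -0.876, -0.0], [-0.876, 0.482, 0.0], [-0.0, 0.0, -1.0]]
wrist_force: [-0.1, 0.2, 0.2]
gripper_width: 0.297
[119.03404067 259.2280803 ] [array([195.17020335, 321.14040152])] [414.71361642 256.33769011]
```

View pics/c4.png

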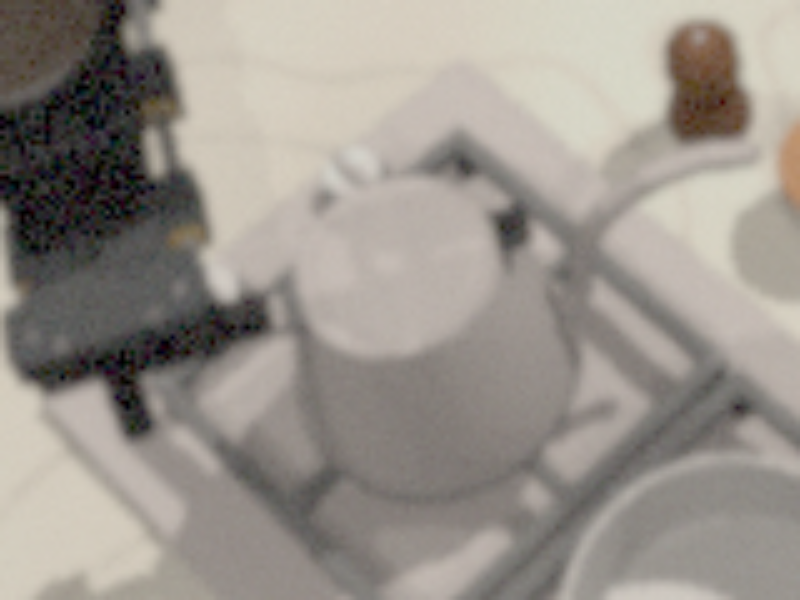

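The lid lies flat and shut: disc centre at crop (400,267), tab at (510,228). The handle bar runs from about (270,310) to (110,365) under the gripper, and the predicted handle point (195,321) lies on it. I'll open fully, descend and grip.

```bash
python3 -m jog '{"rot":[[0,0,0],[0,0,0],[0,0,0],[0,0,0],[0,0,0],[0,0,0],[0,0,0],[0,0,0]],"delta_pos":[[0,0,0],[0,0,0],[0,0,0],[0,0,0],[0,0,0],[0,0,0],[0,0,0],[0,0,0]],"grip":[100,100,100,100,100,100,100,100]}'
python3 -m jog '{"rot":[[0,0,0],[0,0,0],[0,0,0],[0,0,0],[0,0,0],[0,0,0],[0,0,0]],"delta_pos":[[0,0,-20],[0,0,-20],[0,0,-15],[0,0,-15],[0,0,-10],[0,0,-6],[0,0,0]],"grip":[100,100,100,100,100,100,100]}'
python3 -m jog '{"rot":[[0,0,0],[0,0,0],[0,0,0],[0,0,0],[0,0,0],[0,0,0],[0,0,0],[0,0,0],[0,0,0],[0,0,0]],"delta_pos":[[0,0,0],[0,0,0],[0,0,0],[0,0,0],[0,0,0],[0,0,0],[0,0,0],[0,0,0],[0,0,0],[0,0,0]],"grip":[15,15,15,15,15,15,15,15,15,15]}'
```

```text
time_s: 7.97
tcp_pos: [0.3848, -0.2397, 0.2466]
ee_rot: [[-0.478, -0.878, -0.0], [-0.878, 0.478, -0.0], [0.0, -0.0, -1.0]]
wrist_force: [0.2, -0.5, 0.0]
gripper_width: 0.967
time_s: 8.55
tcp_pos: [0.384, -0.2396, 0.1594]
ee_rot: [[-0.479, -0.878, -0.003], [-0.878, 0.479, 0.001], [0.001, 0.003, -1.0]]
wrist_force: [0.1, -0.5, -0.6]
gripper_width: 0.999
time_s: 9.38
tcp_pos: [0.3847, -0.2397, 0.1605]
ee_rot: [[-0.478, -0.878, -0.0], [-0.878, 0.478, 0.0], [0.0, 0.0, -1.0]]
wrist_force: [-0.5, -0.7, 0.5]
gripper_width: 0.323
```

The grip force is fixed at about 30 N, which is low for this handle. So I'll grip 16 mm nearer the body to cut the sagging moment.

```bash
python3 -m jog '{"rot":[[0,0,0],[0,0,0],[0,0,0],[0,0,0],[0,0,0],[0,0,0],[0,0,0],[0,0,0],[0,0,0],[0,0,0]],"delta_pos":[[3.8,7,0],[3.8,7,0],[0,0,0],[0,0,0],[0,0,0],[0,0,0],[0,0,0],[0,0,0],[0,0,0],[0,0,0]],"grip":[35,35,35,0,0,0,0,0,0,0]}'
python3 -m jog '{"rot":[[0,0,0],[0,0,0],[0,0,0],[0,0,0]],"delta_pos":[[0,0,0],[0,0,0],[0,0,0],[0,0,0]],"grip":[0,0,0,0]}'
python3 -m jog '{"rot":[[0,0,0],[0,0,0],[0,0,0],[0,0,0],[0,0,0],[0,0,0]],"delta_pos":[[0,0,2],[0,0,4],[0,0,6],[0,0,8],[0,0,10],[0,0,0]],"grip":[0,0,0,0,0,0]}'
python3 - <<'E'
from h import *
s,t=cap('scene'),cap('top'); q=r.sense(); print(q['wrist_force'],q['moment'])
g=lambda i:np.uint8(255*(i[:,:,::-1]/255.)**.5)
a=cv2.resize(g(s['frame'])[180:300,80:240],(800,600))
cv2.imwrite('pics/c5.png',a)
E
```

```text
time_s: 10.22
tcp_pos: [0.3921, -0.2256, 0.1605]
ee_rot: [[-0.479, -0.878, -0.0], [-0.878, 0.479, 0.0], [-0.0, 0.0, -1.0]]
wrist_force: [-1.2, 2.0, 1.2]
gripper_width: 0.203
time_s: 10.55
tcp_pos: [0.3922, -0.2256, 0.1605]
ee_rot: [[-0.478, -0.878, -0.0], [-0.878, 0.478, 0.0], [0.0, 0.0, -1.0]]
wrist_force: [-1.9, 2.0, 0.3]
gripper_width: 0.205
time_s: 11.05
tcp_pos: [0.3938, -0.2263, 0.1929]
ee_rot: [[-0.478, -0.878, 0.005], [-0.878, 0.478, -0.002], [-0.001, -0.005, -1.0]]
wrist_force: [1.0, -0.5, -2.8]
gripper_width: 0.201
[-0.67693327  1.05104293 -4.52704412] [-0.10032242  0.06772917 -0.01744958]
```

View pics/c5.png

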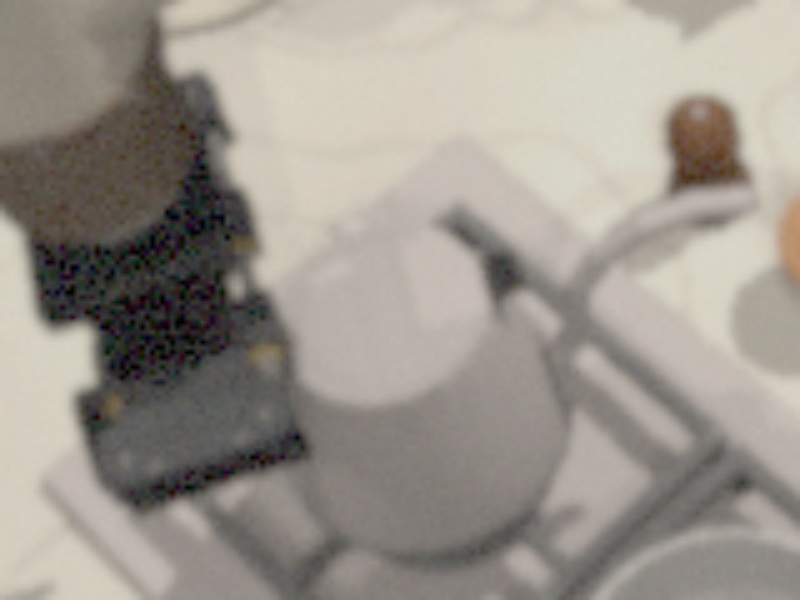

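The kettle is held with its lid shut: spout tip at crop (755,195), tab at (500,270). I'll lift further, then check tilt by triangulation.

```bash
python3 -m jog '{"rot":[[0,0,0],[0,0,0],[0,0,0],[0,0,0],[0,0,0],[0,0,0],[0,0,0],[0,0,0]],"delta_pos":[[0,0,8],[0,0,14],[0,0,16],[0,0,16],[0,0,14],[0,0,8],[0,0,0],[0,0,0]],"grip":[0,0,0,0,0,0,0,0]}'
python3 - <<'E'
from h import *
s,t=cap('scene'),cap('top'); q=r.sense(); print(q['wrist_force'],q['moment'],q['tcp_pos'])
g=lambda i:np.uint8(255*(i[:,:,::-1]/255.)**.5)
a=cv2.resize(g(s['frame'])[160:280,80:240],(400,300),interpolation=2);b=cv2.resize(g(t['frame'])[150:240,265:385],(400,300),interpolation=2)
cv2.imwrite('pics/c6.png',np.hstack([a,b]))
E
```

```text
time_s: 11.82
tcp_pos: [0.3921, -0.2255, 0.2662]
ee_rot: [[-0.479, -0.878, -0.0], [-0.878, 0.479, 0.001], [-0.0, 0.0, -1.0]]
wrist_force: [-0.7, 0.4, -4.0]
gripper_width: 0.207
[ 0.92215906  0.20745349 -4.45422024] [-0.09387975  0.06037682  0.03050498] [ 0.39157458 -0.22540415  0.26534836]
```

View pics/c6.png

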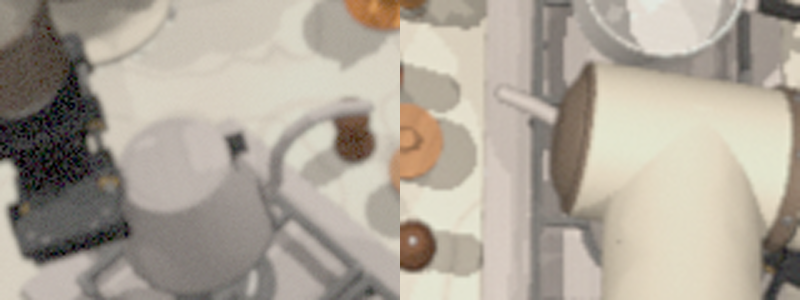

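```bash
python3 - <<'E'
from h import *
s,t=cap('scene'),cap('top')
p,e=tri(s,(228,202.8),t,(294.4,177.6));print(p,e)
u=np.array([.478,.878,0]);tcp=np.array(r.sense()['tcp_pos'])
print((p-tcp)@u,(p-tcp)@[-.878,.478,0],p[2]-tcp[2])
# before: at start spout tri (.5099,-.0026,.1553) vs grasp TCP (.3922,-.2256,.1605)
q=np.array([.5099,-.0026,.1553])-np.array([.3922,-.2256,.1605]);print(q@u,q@[-.878,.478,0],q[2])
for z in(0,-.01,-.02,-.03,-.05):
    w=tcp+u*.252+[0,0,z]; print(z,proj(s,w),proj(t,w))
E
```

```text
[ 0.51175827 -0.00180078  0.25350862] 0.002725208805235353
0.2538013995710366 0.001579520917738145 -0.011959471928137955
0.2520546 0.003253399999999979 -0.00520000000000001
0 [226.45402543 200.74770794] [295.37937707 176.22218269]
-0.01 [226.75590727 203.23587609] [294.99802382 176.97227486]
-0.02 [227.0524618  205.68013545] [294.62470606 177.70656185]
-0.03 [227.34382878 208.08163813] [294.25917246 178.42553801]
-0.05 [227.91153525 212.76078391] [293.55050376 179.81943419]
```

Sag is about 7 mm over 252 mm, or 1.6°, so the kettle is level enough. Spout tip relative to TCP: 249 mm ahead, about 2 mm sideways and about 17 mm below. I'm carrying it while turning it to heading 90°.

```bash
python3 -m jog '{"rot":[[0,0,0.4],[0,0,0.8],[0,0,1.2],[0,0,1.3],[0,0,1.3],[0,0,1.3],[0,0,1.3],[0,0,1.3],[0,0,1.3],[0,0,1.3]],"delta_pos":[[1,4,0],[2,8,0],[3,12,0],[3,14,0],[3,14,0],[3,14,0],[3,14,0],[3,14,0],[3,14,0],[3,14,0]],"grip":[0,0,0,0,0,0,0,0,0,0]}'
python3 -m jog '{"rot":[[0,0,1.3],[0,0,1.3],[0,0,1.3],[0,0,1.3],[0,0,1.3],[0,0,1.3],[0,0,1.3],[0,0,1.3],[0,0,1.3],[0,0,1.3]],"delta_pos":[[3,14,0],[3,14,0],[3,14,0],[3,14,0],[3,14,0],[3,14,0],[3,14,0],[3,14,0],[3,14,0],[3,14,0]],"grip":[0,0,0,0,0,0,0,0,0,0]}'
python3 -m jog '{"rot":[[0,0,1.2],[0,0,1],[0,0,0.8],[0,0,0.6],[0,0,0.4],[0,0,0.1],[0,0,0],[0,0,0]],"delta_pos":[[3,14,0],[3,12,0],[3,10,0],[2,6,0],[1,4,0],[1,1,0],[0,0,0],[0,0,0]],"grip":[0,0,0,0,0,0,0,0]}'
python3 - <<'E'
from h import *
s,t=cap('scene'),cap('top'); q=r.sense(); print(q['wrist_force'],q['tcp_pos'])
g=lambda i:np.uint8(255*(i[:,:,::-1]/255.)**.5)
a=cv2.resize(g(s['frame'])[75:225,170:370],(400,300),interpolation=2);b=cv2.resize(g(t['frame'])[150:240,135:255],(400,300),interpolation=2)
cv2.imwrite('pics/c7.png',np.hstack([a,b]))
E
```

```text
time_s: 12.85
tcp_pos: [0.4193, -0.1024, 0.2664]
ee_rot: [[-0.292, -0.957, -0.0], [-0.957, 0.292, 0.0], [-0.0, 0.0, -1.0]]
wrist_force: [-0.7, 0.1, -4.0]
gripper_width: 0.201
time_s: 13.68
tcp_pos: [0.4491, 0.0376, 0.2663]
ee_rot: [[-0.069, -0.998, -0.0], [-0.998, 0.069, 0.0], [0.0, 0.0, -1.0]]
wrist_force: [-0.6, -0.8, -4.6]
gripper_width: 0.205
time_s: 14.35
tcp_pos: [0.4622, 0.0829, 0.2665]
ee_rot: [[-0.0, -1.0, -0.0], [-1.0, 0.0, -0.0], [0.0, 0.0, -1.0]]
wrist_force: [-0.4, -0.2, -4.1]
gripper_width: 0.201
[ 0.14402194 -0.11206723 -3.77862739] [0.46218797 0.08282335 0.26654828]
```

View pics/c7.png

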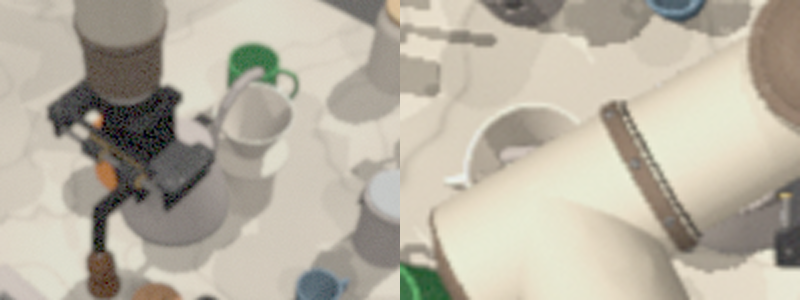

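```bash
python3 - <<'E'
from h import *
s,t=cap('scene'),cap('top')
print(tri(s,(301,110),t,(166.5,197)))
tcp=np.array(r.sense()['tcp_pos']); w=tcp+[-.0016,.2538,-.012]; print(w,proj(s,w),proj(t,w))
# dripper rim: fit ellipse to the visible bright rim in the scene view, cast rim pixels on z=.187, fit circle
for n,c in(('s',s),('t',t)):
    f=cv2.cvtColor(c['frame'],cv2.COLOR_RGB2GRAY)
    ctr=np.array([.460,.3325,.187]); P=[]
    for a in np.radians(np.arange(0,360,6)):
        rr=np.arange(.046,.070,.0005); pr=np.array([proj(c,ctr+[r_*np.cos(a),r_*np.sin(a),0]) for r_ in rr]).astype(np.float32)
        v=cv2.remap(f.astype(np.float32),pr[:,0],pr[:,1],cv2.INTER_LINEAR).ravel()
        k=v.argmax()
        if 3<k<len(v)-4 and v[k]-np.median(v)>12: P.append(ctr[:2]+rr[k]*np.array([np.cos(a),np.sin(a)]))
    P=np.array(P);A=np.c_[2*P,np.ones(len(P))]
    for _ in range(3):
        x=np.linalg.lstsq(A,(P**2).sum(1),rcond=None)[0]; R=np.sqrt(x[2]+x[:2]@x[:2]); e=abs(np.linalg.norm(P-x[:2],axis=1)-R); k=e<max(.002,1.5*np.median(e)); P,A=P[k],A[k]
    print(n,len(P),x[:2],R,e.max())
E
```

```text
(array([0.46106715, 0.33766005, 0.25858796]), np.float64(0.007428269542346321))
[0.46062364 0.33669268 0.25460472] [299.18131374 111.66966694] [166.18022545 196.43628787]
s 16 [0.46090496 0.33220002] 0.05424205465180275 0.002127744689624775
t 24 [0.46004849 0.33309699] 0.0562163110353902 0.001310279958210335
```

The dripper centre agrees in both views, (0.460, 0.333), and the tip lies over it. Lowering 45 mm gently.

```bash
python3 -m jog '{"rot":[[0,0,0],[0,0,0],[0,0,0],[0,0,0],[0,0,0],[0,0,0],[0,0,0],[0,0,0],[0,0,0],[0,0,0]],"delta_pos":[[0,0,-3],[0,0,-6],[0,0,-8],[0,0,-8],[0,0,-7],[0,0,-6],[0,0,-4],[0,0,-3],[0,0,0],[0,0,0]],"grip":[0,0,0,0,0,0,0,0,0,0]}'
python3 -m jog '{"rot":[[0,0,0],[0,0,0],[0,0,0],[0,0,0]],"delta_pos":[[0,0,0],[0,0,0],[0,0,0],[0,0,0]],"grip":[0,0,0,0]}'
python3 - <<'E'
from h import *
s,t=cap('scene'),cap('top'); q=r.sense(); tcp=np.array(q['tcp_pos']); print(q['wrist_force'],tcp)
w=tcp+[-.0016,.2538,-.012]; print(proj(s,w),proj(t,w)); print('crop',(proj(s,w)-[220,70])*4)
g=lambda i:np.uint8(255*(i[:,:,::-1]/255.)**.5)
a=cv2.resize(g(s['frame'])[70:170,220:320],(400,400),interpolation=2);b=cv2.resize(g(t['frame'])[160:240,135:215],(400,400),interpolation=2)
cv2.imwrite('pics/c8.png',np.hstack([a,b]))
E
```

```text
time_s: 15.38
tcp_pos: [0.4625, 0.0833, 0.2216]
ee_rot: [[0.001, -1.0, 0.0], [-1.0, -0.001, -0.0], [0.0, -0.0, -1.0]]
wrist_force: [0.2, -0.8, -2.8]
gripper_width: 0.202
time_s: 15.72
tcp_pos: [0.4624, 0.0834, 0.2218]
ee_rot: [[0.0, -1.0, 0.001], [-1.0, -0.0, 0.0], [-0.0, -0.001, -1.0]]
wrist_force: [-0.5, 0.9, -4.3]
gripper_width: 0.202
[ 0.67130029 -0.18398362 -3.92904113] [0.46236308 0.08332711 0.22169806]
[298.04451192 123.68777622] [170.30627928 198.68928737]
crop [312.17804766 214.7511049 ]
```

View pics/c8.png

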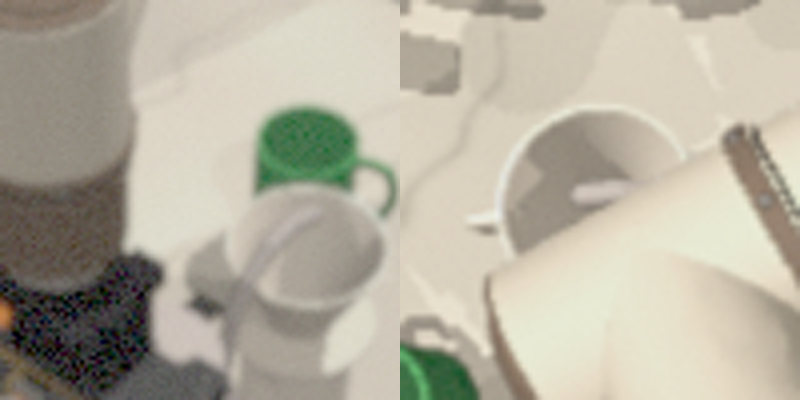

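The tip is at scene px (300,123) and top px (170,199). That is within 2 px of the predictions (298,124) and (170,199), and it hangs over the mouth clear of the rim. I'm handing in.

```bash
python3 - <<'E'
from h import *
s,t=cap('scene'),cap('top'); print(tri(s,(300,123),t,(170,199)), r.sense()['joint_velocities'])
finish_job()
E
```

```text
(array([0.46181334, 0.34023002, 0.2094387 ]), np.float64(0.0055956150759103275)) [-0.02775942  0.03732124 -0.0123239   0.06324042 -0.01482735  0.03814123]
the job is handed in; nothing more can be done
```

I shut the lid, carried the kettle to the dripper, and handed the job in at about 16 s with the kettle still held over it. `finish_job()` gives no verdict, so the result rests on my own checks.

- **Lid:** I pushed it down in an arc with the closed fingertips. Contact turned firm (7–11 N) with the tips at 0.164 m, where a shut lid should be at 0.165 m, and a later picture shows it flat. My last pictures of the dripper do not show the lid clearly.
- **Grip and carry:** I gripped the handle bar 16 mm nearer the body than its midpoint, because the grip force is fixed at about 30 N, below the 40–60 N advised. After the lift the spout had sunk about 7 mm over 252 mm, roughly 1.6°. I then carried the kettle above the worktop things while turning it to face the dripper.
- **Final position:** Triangulating the visible end of the spout gave (0.462, 0.340, 0.209) m. The dripper mouth centre was (0.460, 0.333) m in both views.
    - The tip point used in the judging lies about 5 mm back from that visible end, so I put it about 2–3 mm off centre.
    - I put its height at about 15–18 mm above the rim.
- **Stillness and contact:** The joints were nearly still, and the wrist force was just the kettle's weight (about 4 N). I saw no contact with the dripper or mug, and did not re-measure the other things on the worktop.
- **Disagreement:** The two camera rays to the spout tip missed each other by 5–6 mm, so the tip position is only good to about 4–5 mm. That is still within the allowed range.

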